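Feed a sensor carrier down the roller track to the laser welder

ROBOT

A 6-joint arm with a two-finger parallel gripper is mounted at the origin on the work surface. World frame = base frame: x ahead of the robot, y to its left, z up, the work surface at z = 0. Lengths are in mm, angles in rad, forces in N, time in s.
With the tool pointing down it reaches from about 350 to 975 mm from the base axis. Payload 7.1 kg.
Tool frame: the origin (TCP) lies at the centre of the arm's flange, where the gripper is bolted on; the fingertips stand 182 mm ahead of it and the grasp point (between the pads) lies 163 mm ahead of it; z points along the fingers, y is the line along which they close (so a half turn about z gives the same grasp; the last joint's range is limited). The gripper opens to 88 mm and grips with 3 to 60 N. Pads are 20 mm wide; open, the fingers measure 115 mm over their backs; the gripper's body (75 mm by 178 mm) begins 61 mm behind the grasp point.
Start: joints at [1.204, 0.423, 1.63, -0, 1.089, -0.019], TCP at [212.987, 587.574, 404.675] pointing down, gripper open.
Joint ranges: [-3, 3], [-0.9, 2.11], [0.09, 2.58], [-1.31, 4.45], [0.11, 2.69], [-2.54, 2.54]. Speed limits (rad/s): [2.39, 2.39, 3.01, 3.14, 3.14, 3.14].

INTERFACE

Orientations are given as a rotation vector (axis times angle).
In Python, from workcell import readout, get_image, ctrl gives the robot as it stands.
- The arm moves only by the tool step_arm, never from a script. Its argument "targets" is a list that holds one entry, the list of rows, each a list of 7 numbers: the shift along the world's x, y, z as a fraction of full scale, then the turn, a rotation vector about the world's x, y, z as a fraction of full scale, then the opening, from 0 (shut) to 1 (fully open). In form: [[[dx, dy, dz, wx, wy, wz, claw], ...]]. A call has exactly 5 rows; each row shifts and turns the commanded pose from where the row before left it; what a row does not reach is not made up. Full scale, the value 1, is 0.05 m for a shift and 4 degrees for a turn. A row lasts 1/8 s, in which the tool goes at most 62.5 mm and 10.7 degrees, less where a joint would pass 70% of its speed; a pose out of reach is approached as far as the arm can. A call with a number of a shift or a turn outside -1 to 1 is refused whole. A call with a gripper value outside its range is refused whole. The fingers move at their own pace and stop on an object; the grip force is fixed at half the most. Time passes only in rows, so rows that do not move let the fingers close, or fill a call up. It gives the time, the measured TCP pose, the force, the opening and the grip force at its end, in the units of the state.
- readout.get_obs(): the state, without advancing time (a new reading comes with each control period).
- get_image(name): name is "scene" or "side" or "wrist"; returns a dict with "pixels" (384x512x3 uint8, red, green, blue), "intrinsics" (3x3 intrinsics, pixels), "k1" (the pictures are not rectified: a ray, as slopes to the right and down, at radius r is drawn at 1 + k1 r^2 times it, then the intrinsics apply), "extrinsics" (4x4, takes a point from world to camera coordinates). Camera axes: x right, y down, z forward; pixel columns grow to the right and rows downward; lengths in mm; the calibration is good to about 2 mm. A picture is of the moment at which its call begins. There is no depth.
- ctrl.close_job(): hands the job in; it is judged then, once.
The state is a dict: "t": time; "qpos": joint angles; "qvel": joint speeds; "joint_torque": joint torques, N m; "ee_pos": TCP position; "orientation": TCP orientation; "ft_force": force on the tool from outside, world axes, zero at the start; "moment": the same for the moment, N m; "width": finger opening in mm; "grasp_force": force on a finger pad.
Only numpy, scipy, OpenCV 4.12 (cv2) and the standard library are available. Lean on these libraries where they do the work, as an engineer would, in place of code of your own. Each camera call takes 0.05 s, during which the arm holds its last target. There are 200 camera calls.

TASK

Three carriers wait beside the laser welder's sloped roller track. Take the one that holds the tall, slim steel sensor body and set it down, without dropping it, on the rollers at the track's upper end, lengthwise in the lane; let go there so that it rolls down by itself to rest against the stop. Leave the other two carriers where they are.

Things in the scene. Friction and masses are not known exactly. Their poses are not given: they have to be found in the camera images.
- tall_mid (a point): The carrier to load: black plastic block, 100 mm (x) x 66 (y) x 22 high, flat on the table, with an upright steel cylinder (diameter 27 mm, fixed to it) on its middle, rising to 75 mm above the underside. Weighs 0.25 to 0.5 kg. The point lies on the cylinder's axis 50 mm above the underside: grip here. z up; the carrier is the same either way round.
- load_point (a point): Centre of the track's upper end, on the roller tops, where the middle of the carrier's underside belongs; 90 mm above the table, 72 mm from the upper edge. x downhill (slope 0.15 rad), y across, z square to the rollers. Lane 106 mm wide, guides 10 mm above the rollers, stop face at x = 265 mm. Carriers roll there in 1 to 3 s. One held level can be let go 10 mm above: it settles onto the slope.
- low_mid (a point): Bystander carrier: black plastic block, 100 mm (x) x 66 (y) x 22 high, flat on the table, with a wide flat steel disc (diameter 48 mm, 16 mm high) on top, 38 mm high in all. The point lies 20 mm above the underside.
- empty_mid (a point): Bystander carrier: black plastic block, 100 mm (x) x 66 (y) x 22 high, flat on the table, empty, with a flat round metal ring mark on top. The point lies at its centre, 11 mm above the underside.
Not all that is in view belongs to the job. What is shaped like the part that bears tall_mid but turquoise or white is not meant.

How it is judged:
By the outcome, as a careful person would: the job done as asked, in the order asked, and still so for the second after the job is handed in, with the robot touching nothing.
It also fails if it takes over 38 s, if anything falls off the work surface, if the arm or the gripper's body presses on something with over 40 N, if the wrist force passes 120 N, or if a joint passes its speed limit or range.

## Working session

There is one attempt and no reset: what is moved stays moved. The work goes in short steps, Python scripts to look and compute and a tool call to move; the robot and the scene stay as the last step left them, time stands still between calls to the robot, and variables do not carry over. Pictures are saved under pics/ and viewed, at most 10 in all, crops included, and the job is handed in when it is done.

Besides the shell and the picture viewer there is one more tool, called by a JSON object that holds its "fn" and its "kwargs", one argument or row to a line. step_arm: Moves the arm, as the interface text tells. Shift numbers are shares of 0.05 m and turn numbers shares of 4 degrees, none past 1 either way. Its arguments: {"type":"object","properties":{"targets":{"type":"array"}},"required":["targets"]}

```bash
mkdir -p pics; cat > h.py <<'E'
import numpy as np, cv2
from workcell import readout, get_image, ctrl
def grab(n):
    im=get_image(n); cv2.imwrite(f'pics/{n}_{readout.get_obs()["t"]:.2f}.png',im["pixels"][:,:,::-1]); return im
def ray(im,u,v):
    K=np.array(im["intrinsics"]);E=np.array(im["extrinsics"])
    d=np.array([(u-K[0,2])/K[0,0],(v-K[1,2])/K[1,1]]);s=d.copy()
    for _ in range(20): s=d/(1+im["k1"]*(s@s))
    R=E[:3,:3];return -R.T@E[:3,3],R.T@np.array([s[0],s[1],1])
def onz(im,u,v,z):
    o,d=ray(im,u,v);return o+d*(z-o[2])/d[2]
def proj(im,p):
    K=np.array(im["intrinsics"]);E=np.array(im["extrinsics"])
    c=E[:3,:3]@np.array(p,float)+E[:3,3];s=c[:2]/c[2];s=s*(1+im["k1"]*(s@s))
    return K[0,0]*s[0]+K[0,2],K[1,1]*s[1]+K[1,2]
E
python3 - <<'E'
from h import *
import pickle
a=grab("scene");b=grab("side");pickle.dump((a,b),open('v0.pkl','wb'))
print(readout.get_obs())
cv2.imwrite('pics/both0.png',cv2.resize(np.hstack([a["pixels"],b["pixels"]])[:,:,::-1],(800,300)))
for i in(a,b):
    o,d=ray(i,256,192);print(o,d)
E
ls pics
```

```text
{'t': 0.1, 'qpos': array([ 1.20400674e+00,  4.23741092e-01,  1.63057715e+00, -3.81024560e-05,
        1.08858870e+00, -1.90199126e-02]), 'qvel': array([-0.00093786, -0.00269484, -0.00283066, -0.00064446,  0.00201794,
        0.00036578]), 'joint_torque': array([-3.47330924e-04, -5.45612419e+01, -2.74323982e+01,  6.44637085e-02,
        1.87726622e-02, -5.01251384e-05]), 'ee_pos': array([212.90668396, 587.36354698, 404.00814572]), 'orientation': array([-5.43461286e-01, -3.09400632e+00,  2.03621442e-03]), 'ft_force': array([ 0.02801889,  0.06861451, -0.26633544]), 'moment': array([-0.00493456,  0.00180877,  0.04136734]), 'grasp_force': 0.0, 'width': 87.71935170406051}
[988.39759042  90.2889874  766.26699072] [-0.63784694  0.14488988 -0.75648381]
[ 139.47615444 -564.41016771  568.62647047] [ 0.30116168  0.79985602 -0.51917334]
both0.png
scene_0.05.png
side_0.10.png
```

View pics/scene_0.05.png

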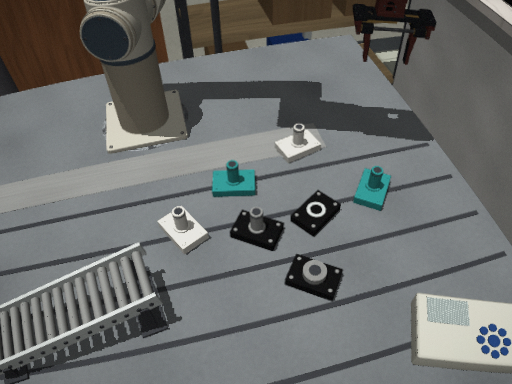

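View pics/side_0.10.png

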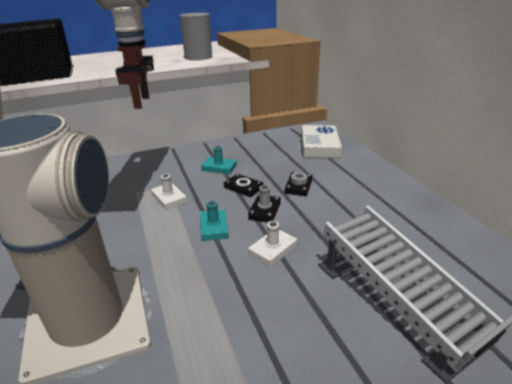

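The candidates are: black with tall cylinder at scene (257,228) / side (265,203), black with disc at (315,277), black empty at (316,212). Turquoise ones stand at (234,180) and (374,187), white ones at (183,228) and (299,143). The black one at (257,228) fits, as it has a tall slim cylinder. The track is at lower left in the scene view and lower right in the side view. I'll confirm with an enlarged crop.

```bash
python3 - <<'E'
from h import *
import pickle
a,b=pickle.load(open('v0.pkl','rb'))
A=a["pixels"][:,:,::-1];B=b["pixels"][:,:,::-1]
r=lambda x,s:cv2.resize(x,s,interpolation=cv2.INTER_CUBIC)
m=np.vstack([np.hstack([r(A[195:255,220:300],(400,300)),r(B[170:230,225:305],(400,300))]),
 np.hstack([r(A[240:375,0:180],(400,300)),r(B[200:380,320:510],(400,300))])])
cv2.imwrite('pics/crop.png',m)
E
```

```text
(no output)
```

View pics/crop.png

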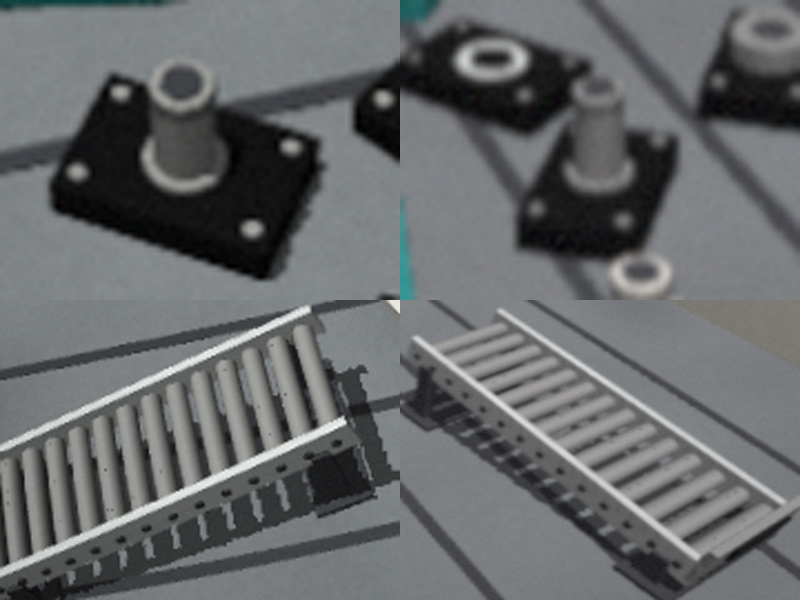

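Confirmed: the black carrier with the tall slim cylinder is the target. The track's upper end is the one nearer the carriers; its stop plate is at the other end (crop 750,520). Now I'll triangulate both.

```bash
python3 - <<'E'
from h import *
import pickle
a,b=pickle.load(open('v0.pkl','rb'))
def tri(p,q):
    o1,d1=ray(a,*p);o2,d2=ray(b,*q)
    s=np.linalg.lstsq(np.c_[d1,-d2],o2-o1,rcond=None)[0]
    x,y=o1+s[0]*d1,o2+s[1]*d2;return ((x+y)/2).round(1),np.linalg.norm(x-y).round(1)
print('cyltop',tri((256.4,212),(264.6,187.6)),onz(a,256.4,212,75),onz(b,264.6,187.6,75))
bo=[onz(a,220+u/5,195+v/5,22) for u,v in((120,92),(290,147),(252,228),(77,172))]
print('bolts',np.round(bo,1),np.mean(bo,0))
print('long',bo[1]-bo[0],bo[2]-bo[3],'yaw',[np.degrees(np.arctan2(*(v[1::-1]))) for v in(bo[1]-bo[0],bo[2]-bo[3])])
L=tri((138.6,244.5),(328.5,224));R=tri((155.3,294.9),(367.5,207.2));print('guides',L,R)
# low ends from side at z=110.7-~(337+)*.15
for z in(55,60):print(onz(b,460.1,359,z),onz(b,502.9,320,z))
# directions along guides: from scene image, near left edge
for w in((328.5,224),(367.5,207.2)):print(onz(b,*w,110.7))
for w in((138.6,244.5),(155.3,294.9)):print(onz(a,*w,110.7))
E
```

```text
cyltop (array([455.8, 210.8,  72.7]), np.float64(0.8)) [458.00081629 210.07959344  75.        ] [454.21960195 207.75182028  75.        ]
bolts [[413.9 192.1  22. ]
 [462.5 255.5  22. ]
 [498.6 228.5  22. ]
 [451.1 164.4  22. ]] [456.49291769 210.11495002  22.        ]
long [ 4.86146289e+01  6.34253277e+01 -1.13686838e-13] [47.47924132 64.11943055  0.        ] yaw [np.float64(52.53033865566858), np.float64(53.48074295148954)]
guides (array([499.5, -28.2, 105.8]), np.float64(2.7)) (array([611.7,  -8.2, 105.8]), np.float64(1.3))
[ 546.35204762 -355.56292479   55.        ] [ 671.8511742 -329.1408148   55.       ]
[ 542.39123255 -357.59599021   60.        ] [ 666.66866268 -331.43109155   60.        ]
[496.20444327 -35.40932357 110.7       ]
[606.88132731 -14.82825474 110.7       ]
[502.00697289 -26.45139431 110.7       ]
[613.9893012   -7.06566149 110.7       ]
```

Everything is consistent: cylinder top z is 73 (expected 75), guide spacing 114 mm and guide height 106 mm (expected about 111). The target is at (456,210) with its long axis at 53°. The lane's downhill direction is about -81°, and load_point is at about (566,-88,90). I'll grip across the short axis with tool y at -37°, so that the carrier can roll out between the open fingers.

{"fn": "step_arm", "kwargs": {
  "targets": [
    [[0.18,-0.28,-0.06,0,0,-1,1],[0.18,-0.28,-0.06,0,0,-1,1],[0.18,-0.28,-0.06,0,0,-1,1],[0.18,-0.28,-0.06,0,0,-1,1],[0.18,-0.28,-0.06,0,0,-1,1]]
  ]
}}

```text
t: 0.72
ee_pos: [258.2, 517.0, 389.2]
orientation: [-1.076, -2.952, 0.001]
ft_force: [0.2, 0.1, 0.6]
width: 87.9
grasp_force: 0.0
```

{"fn": "step_arm", "kwargs": {
  "targets": [
    [[0.18,-0.28,-0.06,0,0,-1,1],[0.18,-0.28,-0.06,0,0,-1,1],[0.18,-0.28,-0.06,0,0,-1,1],[0.18,-0.28,-0.06,0,0,-1,1],[0.18,-0.28,-0.06,0,0,-1,1]]
  ]
}}

```text
t: 1.35
ee_pos: [303.2, 447.0, 374.3]
orientation: [-1.572, -2.72, 0.001]
ft_force: [0.3, -0.9, -0.6]
width: 87.9
grasp_force: 0.0
```

{"fn": "step_arm", "kwargs": {
  "targets": [
    [[0.18,-0.28,-0.06,0,0,-1,1],[0.18,-0.28,-0.06,0,0,-1,1],[0.18,-0.28,-0.06,0,0,-1,1],[0.18,-0.28,-0.06,0,0,-1,1],[0.18,-0.28,-0.06,0,0,-1,1]]
  ]
}}

```text
t: 1.98
ee_pos: [348.2, 377.0, 359.3]
orientation: [-2.021, -2.406, 0.001]
ft_force: [0.5, 0.1, 0.0]
width: 87.7
grasp_force: 0.0
```

{"fn": "step_arm", "kwargs": {
  "targets": [
    [[0.18,-0.28,-0.06,0,0,-1,1],[0.18,-0.28,-0.06,0,0,-1,1],[0.18,-0.28,-0.06,0,0,-1,1],[0.18,-0.28,-0.06,0,0,-1,1],[0.18,-0.28,-0.06,0,0,-1,1]]
  ]
}}

```text
t: 2.6
ee_pos: [393.5, 306.7, 344.5]
orientation: [2.409, 2.016, -0.0]
ft_force: [-0.7, -0.3, -0.2]
width: 87.9
grasp_force: 0.0
```

{"fn": "step_arm", "kwargs": {
  "targets": [
    [[0.18,-0.28,-0.06,0,0,-1,1],[0.18,-0.28,-0.06,0,0,-1,1],[0.18,-0.28,-0.06,0,0,-1,1],[0.18,-0.28,-0.06,0,0,-1,1],[0.18,-0.28,-0.06,0,0,-1,1]]
  ]
}}

```text
t: 3.22
ee_pos: [438.6, 236.6, 329.5]
orientation: [2.723, 1.566, 0.0]
ft_force: [-1.1, 0.4, -0.8]
width: 87.8
grasp_force: 0.0
```

{"fn": "step_arm", "kwargs": {
  "targets": [
    [[0.07,-0.11,0,0,0,-0.5,1],[0.07,-0.11,0,0,0,-0.5,1],[0.07,-0.11,0,0,0,-0.5,1],[0.07,-0.11,0,0,0,-0.3,1],[0.07,-0.11,0,0,0,0,1]]
  ]
}}

```text
t: 3.85
ee_pos: [455.6, 209.9, 329.7]
orientation: [-2.813, -1.399, -0.0]
ft_force: [-0.2, -0.8, 0.6]
width: 87.5
grasp_force: 0.0
```

```bash
python3 - <<'E'
from h import *
import pickle
w=grab("wrist");pickle.dump(w,open('w1.pkl','wb'))
o=readout.get_obs();print(o["t"],o["ee_pos"],o["orientation"],o["qpos"])
cv2.imwrite('pics/wrist1.png',w["pixels"][:,:,::-1]);print(proj(w,[456.5,210,75]),proj(w,[456.5,210,22]))
E
```

```text
3.9 [455.96064299 209.46466272 329.71968587] [2.81273476e+00 1.39885146e+00 3.34161447e-04] [ 4.06969958e-01  3.53169157e-01  1.95497973e+00 -2.72509306e-04
  8.33219709e-01  1.05493424e+00]
(np.float64(260.6250610228743), np.float64(201.42759284147496)) (np.float64(260.60976998967516), np.float64(186.28871416570627))
```

View pics/wrist1.png

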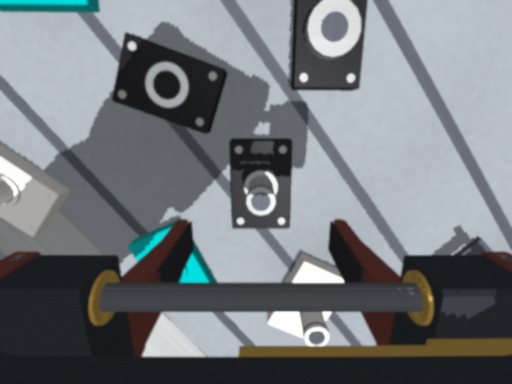

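The wrist view shows the target's cylinder top at (261,201), as predicted (260.6,201.4), with the carrier's sides square to the fingers. I'll check the clearance of the fingers from the neighbouring cylinders, then descend.

```bash
python3 - <<'E'
from h import *
import pickle
a,b=pickle.load(open('v0.pkl','rb'))
c=np.radians(-37);y=np.array([np.cos(c),np.sin(c)]);x=np.array([-y[1],y[0]])
for n,p in dict(turq=(232.5,164),white=(179,211),turq2=(376,170),white2=(298,127)).items():
    q=onz(a,*p,75)[:2];d=q-[456,210];print(n,q,'along closing',d@y,'across',d@x)
E
```

```text
turq [310.50027929 192.32358816] along closing -105.56331345818131 across -101.68092796804616
white [413.11457667  56.58070467] along closing 58.08021483857185 across -148.33518921184032
turq2 [414.61534925 497.2800414 ] along closing -205.94069643002405 across 204.5261378394867
white2 [229.31956243 374.04963348] along closing -279.76258084987404 across -5.403830076956391
```

{"fn": "step_arm", "kwargs": {
  "targets": [
    [[0.01,0,-0.6,0,0,0,1],[0,0,-0.6,0,0,0,1],[0,0,-0.55,0,0,0,1],[0,0,-0.4,0,0,0,1],[0,0,-0.18,0,0,0,1]]
  ]
}}

```text
t: 4.53
ee_pos: [455.7, 210.0, 212.2]
orientation: [-2.813, -1.399, 0.003]
ft_force: [0.6, -0.1, 0.2]
width: 88.1
grasp_force: 0.0
```

{"fn": "step_arm", "kwargs": {
  "targets": [
    [[0,0,0,0,0,0,0],[0,0,0,0,0,0,0],[0,0,0,0,0,0,0],[0,0,0,0,0,0,0],[0,0,0,0,0,0,0]]
  ]
}}

```text
t: 5.15
ee_pos: [456.1, 210.1, 213.5]
orientation: [2.813, 1.399, 0.001]
ft_force: [0.2, 0.1, -0.4]
width: 41.1
grasp_force: 0.0
```

{"fn": "step_arm", "kwargs": {
  "targets": [
    [[0,0,0,0,0,0,0],[0,0,0,0,0,0,0],[0,0,0,0,0,0,0],[0,0,0,0,0,0,0],[0,0,0,0,0,0,0]]
  ]
}}

```text
t: 5.78
ee_pos: [456.0, 210.1, 213.2]
orientation: [-2.813, -1.399, 0.0]
ft_force: [-0.6, 1.1, 2.2]
width: 27.0
grasp_force: 30.0
```

{"fn": "step_arm", "kwargs": {
  "targets": [
    [[0,0,0.2,0,0,0,0],[0,0,0.7,0,0,0,0],[0,0,0.8,0,0,0,0],[0,0,0.8,0,0,0,0],[0,0,0.5,0,0,0,0]]
  ]
}}

```text
t: 6.4
ee_pos: [455.9, 210.0, 365.4]
orientation: [2.813, 1.399, 0.003]
ft_force: [0.5, -0.3, -3.2]
width: 26.8
grasp_force: 30.0
```

{"fn": "step_arm", "kwargs": {
  "targets": [
    [[0.1,-0.25,0,0,0,0.5,0],[0.14,-0.4,0,0,0,0.8,0],[0.15,-0.4,0,0,0,0.8,0],[0.15,-0.4,0,0,0,0.8,0],[0.15,-0.4,0,0,0,0.8,0]]
  ]
}}

```text
t: 7.02
ee_pos: [490.3, 116.8, 363.4]
orientation: [-2.608, -1.752, 0.001]
ft_force: [1.2, 0.7, -2.3]
width: 26.6
grasp_force: 30.0
```

{"fn": "step_arm", "kwargs": {
  "targets": [
    [[0.15,-0.4,0,0,0,0.8,0],[0.15,-0.4,0,0,0,0.8,0],[0.15,-0.4,0,0,0,0.8,0],[0.15,-0.4,0,0,0,0.8,0],[0.15,-0.4,0,0,0,0.8,0]]
  ]
}}

```text
t: 7.65
ee_pos: [527.8, 16.9, 363.3]
orientation: [-2.338, -2.097, 0.001]
ft_force: [0.3, 0.7, -2.3]
width: 27.1
grasp_force: 30.0
```

{"fn": "step_arm", "kwargs": {
  "targets": [
    [[0.15,-0.4,0,0,0,0.8,0],[0.15,-0.4,0,0,0,0.8,0],[0.15,-0.4,0,0,0,0.8,0],[0.15,-0.4,0,0,0,0.8,0],[0.15,-0.31,0,0,0,0.6,0]]
  ]
}}

```text
t: 8.28
ee_pos: [565.3, -78.7, 363.3]
orientation: [-2.041, -2.387, 0.001]
ft_force: [0.3, -0.4, -2.9]
width: 26.6
grasp_force: 30.0
```

```bash
python3 - <<'E'
from h import *
import pickle
v=[grab(n) for n in("scene","side","wrist")];pickle.dump(v,open('v2.pkl','wb'))
o=readout.get_obs();print(o["t"],o["ee_pos"],o["orientation"],o["width"],o["grasp_force"])
r=lambda x,s:cv2.resize(x,s,interpolation=cv2.INTER_CUBIC)
P=[i["pixels"][:,:,::-1] for i in v]
cv2.imwrite('pics/m2.png',np.vstack([np.hstack([r(P[0][200:350,0:200],(400,300)),r(P[1][180:384,240:512],(400,300))]),np.hstack([r(P[2],(400,300)),r(P[1],(400,300))])]))
E
```

```text
8.425 [565.27333305 -78.32315827 363.15425563] [-2.04495475e+00 -2.38425235e+00  3.90799786e-04] 26.284551911401206 29.999307096004486
```

View pics/m2.png

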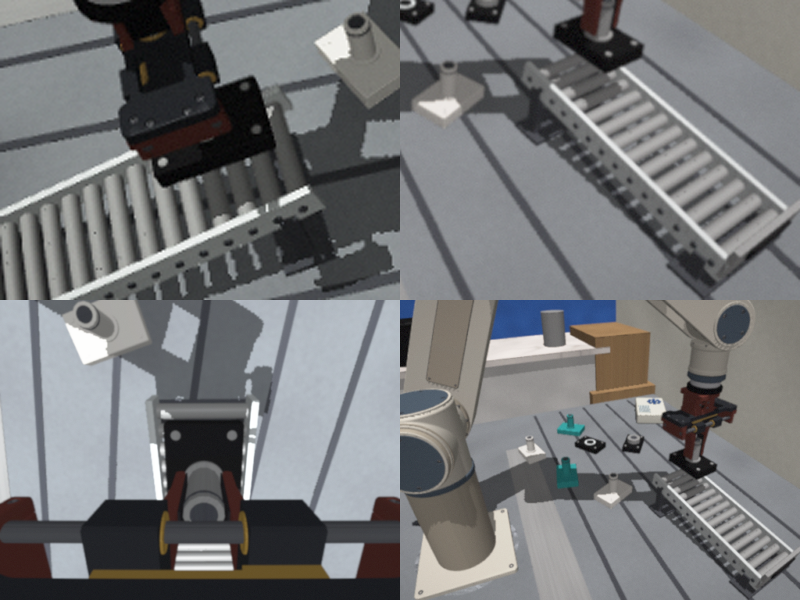

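The carrier is held level over the track's upper end, between the guides; the wrist view shows the guides at (150,402) and (252,402) and the carrier between them. One enlarged crop will give the guide edges.

```bash
python3 - <<'E'
from h import *
import pickle
w=pickle.load(open('v2.pkl','rb'))[2]
cv2.imwrite('pics/w2.png',cv2.resize(w["pixels"][110:250,170:350,::-1],(720,560),interpolation=cv2.INTER_CUBIC))
E
```

```text
(no output)
```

View pics/w2.png

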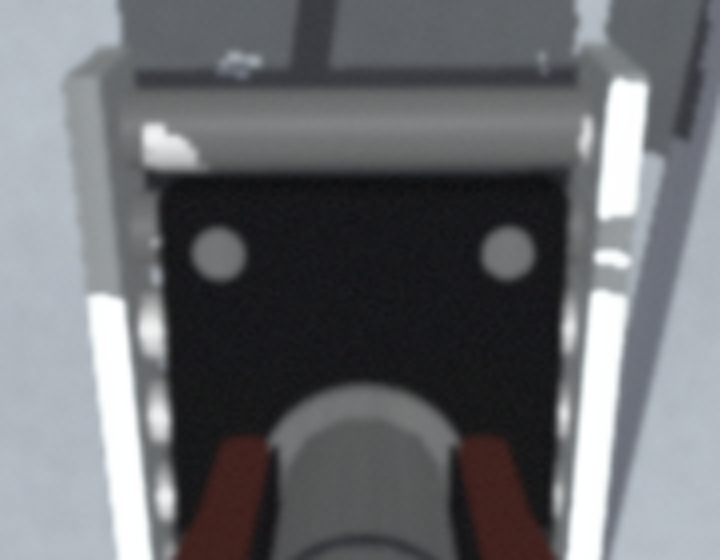

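```bash
python3 - <<'E'
from h import *
import pickle
w=pickle.load(open('v2.pkl','rb'))[2]
f=lambda x,y,z:onz(w,170+x/4,110+y/4,z)
c=lambda x0,x1,y,z:(f(x0,y,z)+f(x1,y,z))/2
e=[f(x,82,110.7) for x in(65,103,612,648)];print(np.round(e,1),'widths',np.linalg.norm(e[3]-e[0]),np.linalg.norm(e[2]-e[1]))
up=np.mean(e,0)
z=110.7
for _ in range(9):
    g=[f(x,540,z) for x in(118,155,572,605)];lo=np.mean(g,0);z=110.7-np.tan(.15)*np.linalg.norm((lo-up)[:2])
print(np.round(g,1),lo)
d=(lo-up)[:2];d/=np.linalg.norm(d);print('up',up,'dirdeg',np.degrees(np.arctan2(d[1],d[0])))
n=(e[3]-e[0])[:2];print('across deg',np.degrees(np.arctan2(n[1],n[0])))
print('load',up[:2]+72*np.cos(.15)*d, up[:2]+70*d)
zb=363.2-213.3+22
b=[f(x,253,zb) for x in(219,508)];b+= [];print('bolts',b,np.degrees(np.arctan2(*(b[1]-b[0])[1::-1])))
o=readout.get_obs();p=o["orientation"];print('tooly',2*np.degrees(np.arctan2(p[1],p[0]))-90,o["ee_pos"])
E
```

```text
[[496.7 -26.8 110.7]
 [504.5 -25.6 110.7]
 [608.9  -9.5 110.7]
 [616.3  -8.4 110.7]] widths 121.01795008978702 105.64171783355826
[[ 514.3 -138.9   93.5]
 [ 523.5 -137.5   93.5]
 [ 627.  -121.6   93.5]
 [ 635.2 -120.3   93.5]] [ 574.97907364 -129.60175541   93.53826225]
up [556.5696583  -17.55177795 110.7       ] dirdeg -80.66986050853548
across deg 8.74466296358568
load [568.11143486 -87.80147243] [567.91826255 -86.62571791]
bolts [array([538.53219598, -43.60146829, 171.9       ]), array([584.11730463, -36.59078847, 171.9       ])] 8.74319847069965
tooly -351.23887120277766 [565.27333305 -78.32315827 363.15425563]
```

{"fn": "step_arm", "kwargs": {
  "targets": [
    [[0.03,-0.16,-0.19,0.424,0.07,0,0],[0.03,-0.16,-0.19,0.424,0.07,0,0],[0.03,-0.16,-0.19,0.424,0.07,0,0],[0.03,-0.16,-0.19,0.424,0.07,0,0],[0.03,-0.16,-0.19,0.424,0.07,0,0]]
  ]
}}

```text
t: 9.05
ee_pos: [572.6, -117.2, 315.4]
orientation: [-1.965, -2.295, -0.147]
ft_force: [-0.5, -0.0, -3.7]
width: 26.6
grasp_force: 30.0
```

{"fn": "step_arm", "kwargs": {
  "targets": [
    [[0,0,-0.05,0,0,0,0],[0,0,-0.05,0,0,0,0],[0,0,-0.05,0,0,0,0],[0,0,0,0,0,0,0],[0,0,0,0,0,0,0]]
  ]
}}

```text
t: 9.68
ee_pos: [573.0, -117.8, 308.4]
orientation: [-1.966, -2.297, -0.146]
ft_force: [0.5, -1.0, -2.4]
width: 27.0
grasp_force: 30.0
```

```bash
python3 - <<'E'
from h import *
import pickle
from scipy.spatial.transform import Rotation as R
v=[grab(n) for n in("scene","side","wrist")];pickle.dump(v,open('v3.pkl','wb'))
o=readout.get_obs();print(o["t"],o["ee_pos"],o["ft_force"],o["width"],o["grasp_force"])
M=R.from_rotvec(o["orientation"]).as_matrix();print(M.round(3));print('underside ctr',o["ee_pos"]+213.2*M[:,2])
r=lambda x,s:cv2.resize(x,s,interpolation=cv2.INTER_CUBIC)
P=[i["pixels"][:,:,::-1] for i in v]
cv2.imwrite('pics/m3.png',np.hstack([r(P[0][230:320,60:180],(400,300)),r(P[1][180:270,320:440],(400,300))]))
E
```

```text
9.825 [ 573.02704432 -117.93128037  308.29930688] [ 0.09621156 -0.15817325 -3.27614958] 26.20761022115834 29.99944567680359
[[-0.152  0.988 -0.024]
 [ 0.977  0.154  0.147]
 [ 0.149 -0.001 -0.989]]
underside ctr [567.8868195  -86.51532133  97.48930805]
```

View pics/m3.png

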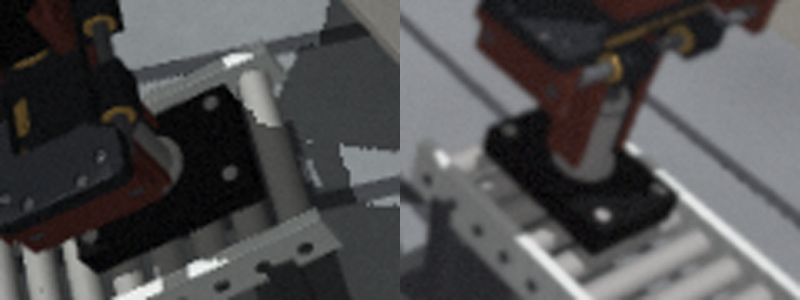

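The carrier lies parallel to the rollers, between the guides, about 7 mm above them. I'll lower it in small steps while watching the force.

{"fn": "step_arm", "kwargs": {
  "targets": [
    [[0,0,-0.04,0,0,0,0],[0,0,-0.03,0,0,0,0],[0,0,-0.02,0,0,0,0],[0,0,-0.02,0,0,0,0],[0,0,0,0,0,0,0]]
  ]
}}

```text
t: 10.45
ee_pos: [573.0, -117.9, 302.6]
orientation: [-1.966, -2.297, -0.146]
ft_force: [0.3, -0.0, -3.1]
width: 26.7
grasp_force: 30.0
```

{"fn": "step_arm", "kwargs": {
  "targets": [
    [[0,0,-0.02,0,0,0,0],[0,0,0,0,0,0,0],[0,0,0,0,0,0,0],[0,0,0,0,0,0,0],[0,0,0,0,0,0,0]]
  ]
}}

```text
t: 11.08
ee_pos: [573.0, -117.9, 301.7]
orientation: [-1.966, -2.297, -0.146]
ft_force: [0.5, -0.2, -2.3]
width: 26.6
grasp_force: 30.0
```

{"fn": "step_arm", "kwargs": {
  "targets": [
    [[0,0,-0.02,0,0,0,0],[0,0,0,0,0,0,0],[0,0,0,0,0,0,0],[0,0,0,0,0,0,0],[0,0,0,0,0,0,0]]
  ]
}}

```text
t: 11.7
ee_pos: [573.0, -117.9, 300.7]
orientation: [-1.966, -2.297, -0.146]
ft_force: [-0.1, -0.1, -2.3]
width: 26.5
grasp_force: 30.0
```

{"fn": "step_arm", "kwargs": {
  "targets": [
    [[0,0,-0.02,0,0,0,0],[0,0,0,0,0,0,0],[0,0,0,0,0,0,0],[0,0,0,0,0,0,0],[0,0,0,0,0,0,0]]
  ]
}}

```text
t: 12.32
ee_pos: [573.0, -118.1, 300.5]
orientation: [-1.966, -2.297, -0.146]
ft_force: [-2.7, -1.7, 5.0]
width: 26.9
grasp_force: 30.0
```

There is contact (about 8 N) at the expected height. Releasing.

{"fn": "step_arm", "kwargs": {
  "targets": [
    [[0,0,0,0,0,0,1],[0,0,0,0,0,0,1],[0,0,0,0,0,0,1],[0,0,0,0,0,0,1],[0,0,0,0,0,0,1]]
  ]
}}

```text
t: 12.95
ee_pos: [573.0, -117.9, 299.6]
orientation: [-1.966, -2.297, -0.146]
ft_force: [-0.2, 0.5, 0.7]
width: 72.9
grasp_force: 0.0
```

{"fn": "step_arm", "kwargs": {
  "targets": [
    [[0,0,0,0,0,0,1],[0,0,0,0,0,0,1],[0,0,0,0,0,0,1],[0,0,0,0,0,0,1],[0,0,0,0,0,0,1]]
  ]
}}

```text
t: 13.58
ee_pos: [573.0, -117.9, 299.7]
orientation: [-1.966, -2.297, -0.146]
ft_force: [0.3, -0.1, 0.8]
width: 87.5
grasp_force: 0.0
```

{"fn": "step_arm", "kwargs": {
  "targets": [
    [[0,0,0,0,0,0,1],[0,0,0,0,0,0,1],[0,0,0,0,0,0,1],[0,0,0,0,0,0,1],[0,0,0,0,0,0,1]]
  ]
}}

```text
t: 14.2
ee_pos: [573.0, -117.9, 299.7]
orientation: [-1.966, -2.297, -0.146]
ft_force: [0.6, 0.2, -0.2]
width: 88.3
grasp_force: 0.0
```

{"fn": "step_arm", "kwargs": {
  "targets": [
    [[0,0,0.1,0,0,0,1],[0,0.1,0.6,0,0,0,1],[0,0.1,0.6,0,0,0,1],[0,0.1,0.6,0,0,0,1],[0,0.1,0.6,0,0,0,1]]
  ]
}}

```text
t: 14.82
ee_pos: [572.9, -97.8, 426.1]
orientation: [-1.966, -2.297, -0.146]
ft_force: [0.2, 0.3, -0.6]
width: 87.8
grasp_force: 0.0
```

{"fn": "step_arm", "kwargs": {
  "targets": [
    [[0,0,0,0,0,0,1],[0,0,0,0,0,0,1],[0,0,0,0,0,0,1],[0,0,0,0,0,0,1],[0,0,0,0,0,0,1]]
  ]
}}

```text
t: 15.45
ee_pos: [573.0, -98.0, 424.1]
orientation: [-1.966, -2.296, -0.145]
ft_force: [0.2, -0.1, 0.2]
width: 88.0
grasp_force: 0.0
```

```bash
python3 - <<'E'
from h import *
v=[grab(n) for n in("scene","side")]
r=lambda x,s:cv2.resize(x,s,interpolation=cv2.INTER_CUBIC)
P=[i["pixels"][:,:,::-1] for i in v]
print([proj(i,[568+193*.161,-87-193*.976,90-.15*215+75*.99]) for i in v], "expected cyl top at stop, approx")
cv2.imwrite('pics/m4.png',np.hstack([r(P[0],(400,300)),r(P[1],(400,300))]))
E
```

```text
[(np.float64(1.3175112832587388), np.float64(311.801339394496)), (np.float64(459.8274431361253), np.float64(278.8396509223677))] expected cyl top at stop, approx
```

View pics/m4.png

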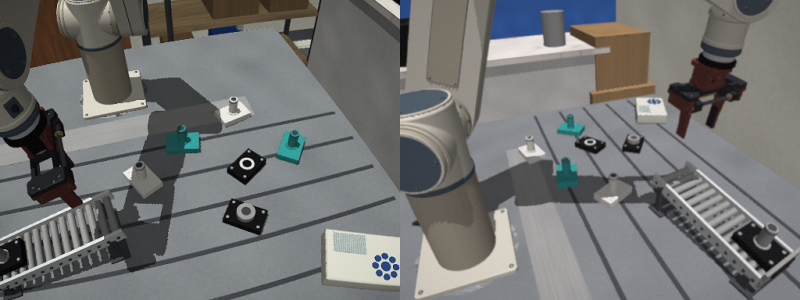

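The carrier has rolled to the lower end (side view about (471,293)) and the bystanders haven't moved. I'll check that it is at rest against the stop.

```bash
python3 - <<'E'
from h import *
v=grab("side");d=np.array([.162,-.987])
L=np.array([568,-87.3])
for s in(205,215):
  q=L+d*(s*.989+75*.149);print(s,proj(v,[q[0],q[1],90-s*.149+75*.989]))
cv2.imwrite('pics/m5.png',cv2.resize(v["pixels"][270:384,400:512,::-1],(590,600),interpolation=cv2.INTER_CUBIC))
E
```

```text
205 (np.float64(472.9141198159101), np.float64(286.89664797970727))
215 (np.float64(478.27789532882866), np.float64(291.4106655483075))
```

View pics/m5.png

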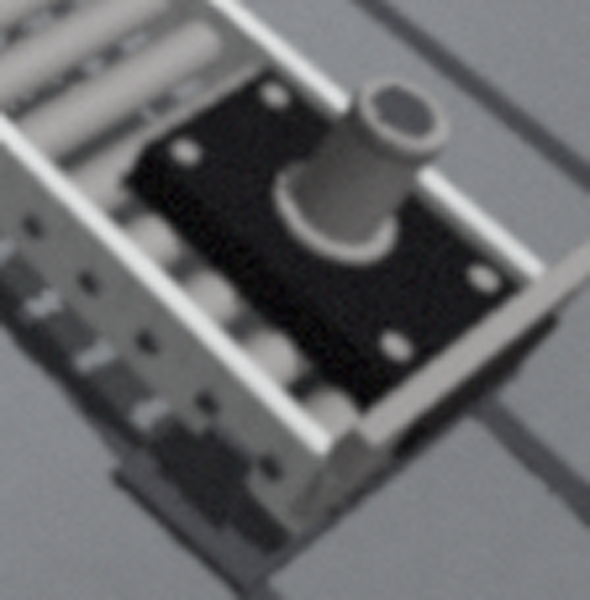

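The carrier sits lengthwise in the lane against the stop plate, with its front edge at crop (450,340) touching the stop. The robot is clear of everything.

```bash
python3 -c "
from workcell import ctrl;print(ctrl.close_job())"
```

```text
the job is handed in; nothing more can be done
None
```

I set the tall-cylinder carrier on the rollers at the track's upper end and it rolled down to rest against the stop; the other two carriers were not moved, and the job was handed in at about 15.6 s of the 38 s allowed.

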